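# Set the toppled solder spool and flux tin flat again

## Robot

A 6-joint arm with a two-finger parallel gripper is mounted at the origin on a cart in front of the work surface, level with it; the furniture and walls round the work are solid. World frame = base frame: x ahead of the robot, y to its left, z up, the work surface at z = 0. Lengths are in m, angles in rad, forces in N, time in s.
With the tool pointing down it reaches from about 0.35 to 0.925 m from the base axis. Payload 6.4 kg.
Tool frame: the origin (TCP) lies midway between the tips of the shut fingers; the grasp point (between the pads) lies 19 mm behind it (hold_point_z is the distance from the TCP to the grasp point, in m); z points along the fingers, y is the line along which they close (so a half turn about z gives the same grasp; the last joint's range is limited). The gripper opens to 94 mm and grips with 3 to 60 N. Pads are 16 mm wide; open, the fingers measure 119 mm over their backs; the gripper's body (75 mm by 177 mm) begins 78 mm behind the grasp point.
Start: joints at [1.002, 0.245, 1.558, -0, 1.339, -0.174], TCP at [0.25, 0.6, 0.205] pointing down, gripper open.
Joint ranges: [-3.13, 3.13], [-1.02, 2.26], [0.13, 2.54], [-0.95, 4.09], [0.21, 2.88], [-2.74, 2.74]. Speed limits (rad/s): [2.57, 2.57, 3.14, 3.14, 3.14, 3.14].

## Interface

Orientations are given as a rotation vector (axis times angle).
In Python, from workcell import * gives the robot as it stands. The module is installed in compiled form; this text tells all that it offers.
- The arm moves only by the tool play_rows, never from a script. Its argument "targets" is a list of rows, each a list of 4 numbers: the shift along the tool's x, y, z in units of 30 mm (1.0 is 30 mm), then the turn about the tool's z in units of 10 degrees (1.0 is 10 degrees). A call has 1 to 20 rows; each row shifts and turns the commanded pose from where the row before left it, along the tool's axes as they then stand; what a row does not reach is not made up. A row lasts 1/8 s, in which the tool goes at most 62.5 mm and 10.7 degrees, less where a joint would pass 70% of its speed; a pose out of reach is approached as far as the arm can. A call with a number of a shift or a turn outside -1 to 1 is refused whole. A call with a gripper value outside its range is refused whole. "gripper" is the gripper command: -1 is fully open, 1 is shut, values between are in proportion, set as the call begins (left out, the last holds). The fingers move at their own pace and stop on an object; the grip force is fixed at half the most. Time passes only in rows, so rows that do not move let the fingers close. It gives the time, the measured TCP pose, the force, the opening and the grip force at its end, in the units of the state.
- get_state(): the state, without advancing time (a new reading comes with each control period).
- snapshot(name): name is "scene" or "top" or "wrist"; returns a dict with "pixels" (480x640x3 uint8, red, green, blue), "fx", "fy", "cx", "cy" (pixels), "dist_coeffs" ([k1, k2, p1, p2, k3] as OpenCV has them; the pictures are not rectified), "cam_to_world" (4x4, takes a point from camera to world coordinates). Camera axes: x right, y up, looking along -z (the intrinsics and any distortion apply to the point x, -y, -z); pixel columns grow to the right and rows downward; lengths in m; the calibration is good to about 2 mm. A picture is of the moment at which its call begins. There is no depth.
- close_job(): hands the job in; it is judged then, once.
The state is a dict: "clock": time; "joints": joint angles; "qvel": joint speeds; "joint_torque": joint torques, N m; "position": TCP position; "eef_rot": TCP orientation; "contact_force": force on the tool from outside, world axes, zero at the start; "moment": the same for the moment, N m; "width": opening from 0.0 (shut) to 1.0 (fully open); "finger_force": force on a finger pad.
Only numpy, scipy, OpenCV 4.12 (cv2) and the standard library are available. Lean on these libraries where they do the work, as an engineer would, in place of code of your own. Each camera call takes 0.05 s, during which the arm holds its last target. There are 200 camera calls.

## Task

The solder spool and the flux tin have landed on their round rims and could roll off the bench. Tip each one over with a gentle push of a fingertip so that it stands flat on the bench again: the tin with its orange lid on top, the spool on either of its two flanges. Only push them, do not pick them up or carry them; leave them about where they are, and do not disturb the circuit board, the black power brick, the capacitor or the tip case.

Things in the scene. Friction and masses are not known exactly. Their poses are not given: they have to be found in the camera images.
- solder_spool: spool of grey-white solder wire with two equal flanges of 54 mm diameter, 3 mm thick, 38 mm apart over their outer faces, about 0.24 kg (varies). It starts on the rims of both flanges with its axis level, 54 mm high, pointing any way; pushed low or dead level it may slide or jam; pushed near its top, forward and a little up, it tips. Origin: centre of the outer face of one flange; z axis: along the spool's axis, from that flange to the other.
- spool_centre (a point): the middle of the solder spool, on its axis, 19 mm from either outer face. About 27 mm above the bench at the start, 19 mm when the spool stands on a flange.
- flux_tin: round tin, 50 mm diameter, 18 mm thick, white below with an orange lid, light. It starts on its rim like a wheel, axis level to within about 6 degrees, 50 mm high, pointing any way; it rolls easily if pushed along its faces. Origin: centre of its underside (the white face); z axis: along the tin's axis, from the underside out through the lid. Leaned about 20 degrees it falls by itself (the spool: 35).
- tin_centre (a point): the middle of the flux tin, on its axis, 9 mm from either flat face. About 25 mm above the bench at the start, 9 mm when the tin lies flat. (On the bare table top, right of the blue mat, everything is 2 mm lower than on the mat.)
- main_board: green circuit board, 155x197x17 mm, lying loose on the left; leave alone. Origin: centre of its underside.
- lead_brick: black power brick, 42x74x30 mm, lying behind the work; leave alone. Origin: centre of its underside.
- capacitor: dark blue capacitor, 16 mm diameter, 43 mm high with its two wires, standing on end behind the work, light and easily knocked over; leave alone. Origin: centre of its underside.
- tip_case: flat case with a yellow-brown lid, 77x105x24 mm, lying on the right; leave alone. Origin: centre of its underside.
Not all that is in view belongs to the job. There is more than one size of the solder_spool; the one meant has the size given above.

How it is judged:
By the outcome, as a careful person would: the job done as asked, in the order asked, and still so for the second after the job is handed in, with the robot touching nothing.
It also fails if it takes over 48 s, if anything falls off the work surface, if the arm or the gripper's body presses on something with over 40 N, if the wrist force passes 120 N, or if a joint passes its speed limit or range.

## Working session

There is one attempt and no reset: what is moved stays moved. The work goes in short steps, Python scripts to look and compute and a tool call to move; the robot and the scene stay as the last step left them, time stands still between calls to the robot, and variables do not carry over. Pictures are saved under pics/ and viewed, at most 10 in all, crops included, and the job is handed in when it is done.

Besides the shell and the picture viewer there is one more tool, called by a JSON object that holds its "api" and its "payload". play_rows: Moves the arm, as the interface text tells. Shifts and turns lie within -1 to 1; 1 stands for 30 mm of shift or 10 degrees of turn. Its arguments: {"type":"object","properties":{"targets":{"type":"array"},"gripper":{"type":"number"}},"required":["targets"]}

```bash
mkdir -p pics
cat > h.py <<'E'
from workcell import *
import numpy as np, cv2
def snap(n,f):
    s=snapshot(n); cv2.imwrite('pics/'+f+'.png',cv2.cvtColor(s['pixels'],cv2.COLOR_RGB2BGR)); 
    np.savez('pics/'+f+'.npz',**{k:np.array(v) for k,v in s.items()}); return s
def ray(s,uv):
    K=np.array([[s['fx'],0,s['cx']],[0,s['fy'],s['cy']],[0,0,1]],float)
    p=cv2.undistortPoints(np.array(uv,float).reshape(-1,1,2),K,np.array(s['dist_coeffs'],float)).reshape(-1,2)
    d=np.c_[p[:,0],-p[:,1],-np.ones(len(p))]; T=np.array(s['cam_to_world'])
    return T[:3,3],d@T[:3,:3].T
def onplane(s,uv,z):
    o,d=ray(s,uv); return o+d*((z-o[2])/d[:,2])[:,None]
def proj(s,P):
    T=np.linalg.inv(np.array(s['cam_to_world'])); p=np.array(P,float).reshape(-1,3)@T[:3,:3].T+T[:3,3]
    K=np.array([[s['fx'],0,s['cx']],[0,s['fy'],s['cy']],[0,0,1]],float)
    return cv2.projectPoints(p*[1,-1,-1],np.zeros(3),np.zeros(3),K,np.array(s['dist_coeffs'],float))[0].reshape(-1,2)
E
python3 - <<'E'
from h import *
for n in('scene','top'):
    s=snap(n,n+'0'); print(n,np.round(s['cam_to_world'],3).tolist(),s['fx'],s['dist_coeffs'])
print(get_state())
E
```

```text
scene [[0.595, 0.419, -0.686, -0.253], [-0.804, 0.308, -0.509, -0.654], [-0.002, 0.854, 0.52, 0.676], [0.0, 0.0, 0.0, 1.0]] 502.39433168476796 [-0.01611897  0.          0.          0.          0.        ]
top [[0.019, 0.994, -0.108, 0.427], [-1.0, 0.019, -0.005, -0.071], [-0.003, 0.108, 0.994, 1.307], [0.0, 0.0, 0.0, 1.0]] 603.4945106807583 [0.00151407 0.         0.         0.         0.        ]
{'clock': 0.1, 'joints': array([ 1.00189231e+00,  2.45718379e-01,  1.55883487e+00, -9.06796180e-06,
        1.33869764e+00, -1.74096291e-01]), 'qvel': array([ 3.40133854e-04, -4.53947173e-03, -1.72480024e-03, -6.35980522e-04,
        5.64497100e-04, -6.36686791e-05]), 'joint_torque': array([-5.22904375e-04, -4.16910231e+01, -3.15526772e+01,  6.86305342e-02,
        3.08892620e-02, -7.11504140e-05]), 'position': array([0.24972246, 0.59955685, 0.20450286]), 'eef_rot': array([-6.16022727e-01, -3.07999744e+00,  2.43163351e-03]), 'contact_force': array([ 0.08546798,  0.13531169, -0.71885674]), 'moment': array([ 0.03434417, -0.00114078, -0.00741574]), 'finger_force': 0.0, 'width': 0.9984488184544189}
```

View pics/top0.png

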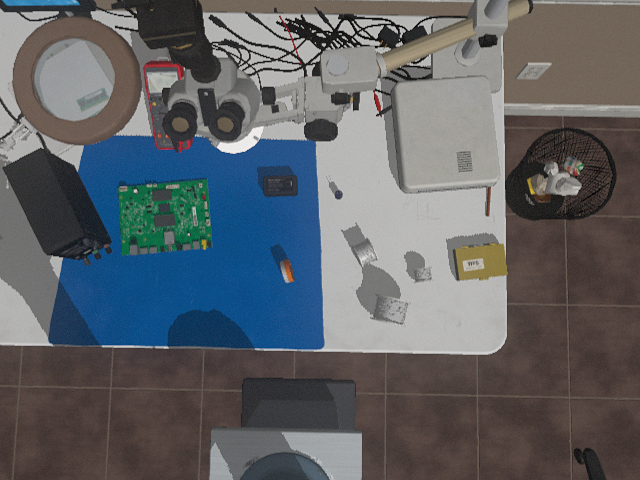

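View pics/scene0.png

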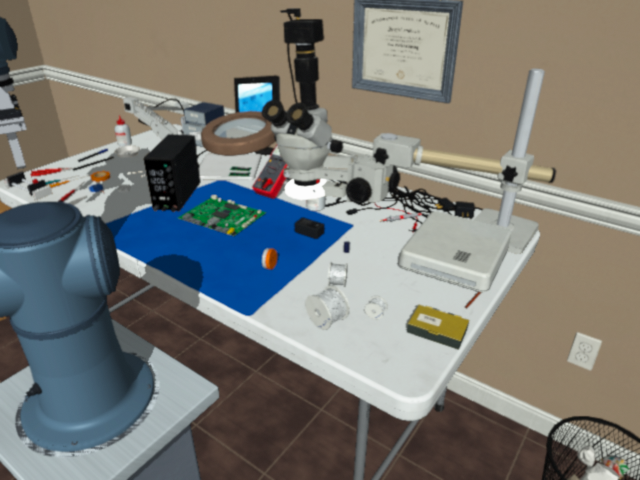

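The top view shows three white spools, at (363,250), (390,309) and (423,273). The tin is at (287,270), the capacitor at (336,188), the brick at (280,185) and the tip case at (480,262). In the scene view the spools are at (338,272), (325,308) and (375,307). Next I'll take a close crop and measure their sizes.

Run:
```python
from h import *
a=cv2.imread('pics/top0.png')[215:335,265:445]; b=cv2.imread('pics/scene0.png')[230:340,245:395]
A=cv2.resize(a,None,fx=4.2,fy=4.2,interpolation=cv2.INTER_CUBIC)[:,:]
cv2.imwrite('pics/crop1.png',A)
cv2.imwrite('pics/crop2.png',cv2.resize(b,None,fx=5,fy=5,interpolation=cv2.INTER_CUBIC))
s=np.load('pics/top0.npz')
print(np.round(onplane(s,[(363,250),(390,309),(423,273),(287,270),(336,188),(280,185),(323,250)],0.027),3).tolist(), 'px/m',603/1.28)
```

```text
[[0.532, -0.154, 0.027], [0.408, -0.212, 0.027], [0.485, -0.282, 0.027], [0.486, 0.007, 0.027], [0.664, -0.094, 0.027], [0.669, 0.026, 0.027], [0.53, -0.069, 0.027]] px/m 471.09375
```

View pics/crop1.png

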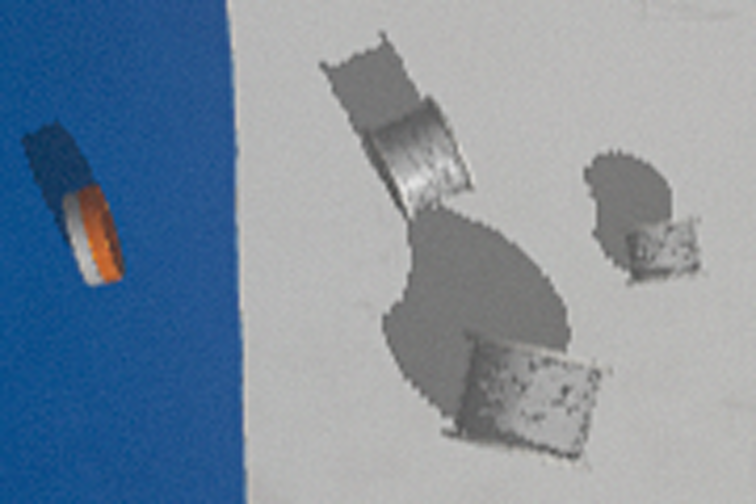

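View pics/crop2.png

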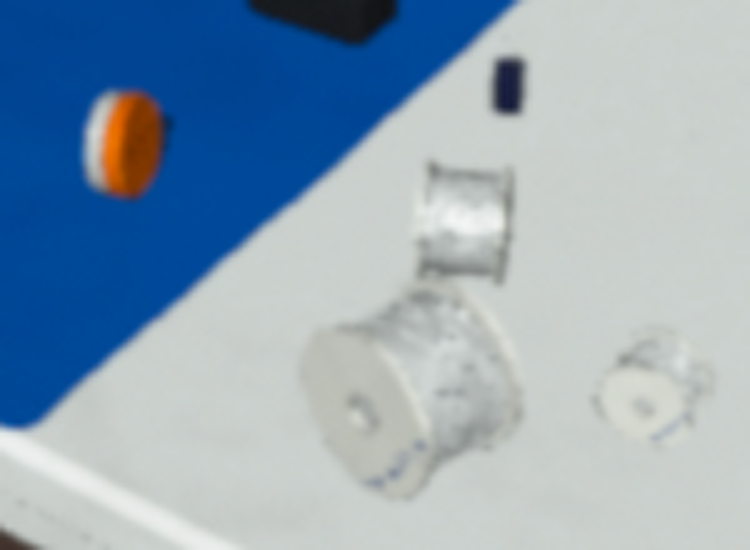

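The crops fit a target spool at crop1 (418,155), which is top (363,250): about 38 mm along the axis and about 54 mm across the flanges. The one at top (390,309) is clearly larger, about 70 mm, and the one at (423,273) is smaller. The tin's orange lid faces right (-y), with the white face to the left. Next I'll measure precise positions and axes.

Run:
```python
from h import *
S={n:np.load(f'pics/{n}0.npz') for n in('top','scene')}
def tri(a,b):
    (o1,d1),(o2,d2)=ray(S['top'],[a]),ray(S['scene'],[b]); d1=d1[0]/np.linalg.norm(d1);d2=d2[0]/np.linalg.norm(d2)
    t=np.linalg.lstsq(np.c_[d1,-d2],o2-o1,rcond=None)[0]; p,q=o1+t[0]*d1,o2+t[1]*d2; return (p+q)/2,np.linalg.norm(p-q)
def big(m):
    n,l,st,c=cv2.connectedComponentsWithStats(m.astype(np.uint8)); i=1+st[1:,4].argmax(); return c[i],l==i,st[i]
R={}
for n,(x0,x1,y0,y1) in dict(top=(270,310,235,300),scene=(255,285,240,275)).items():
    im=S[n]['pixels'][y0:y1,x0:x1].astype(int); r,g,b=im[...,0],im[...,1],im[...,2]
    org=(r>b+40); tin=(r>80)
    co,_,_=big(org); ct,m,st=big(tin)
    R[n]=(co+[x0,y0],ct+[x0,y0]); 
    print(n,R[n],st, cv2.minAreaRect(np.argwhere(m)[:,::-1].astype(np.float32)))
    wh=big(tin&~org)[0]+[x0,y0]; print('white',wh)
print('orange',tri(R['top'][0],R['scene'][0]),'tin',tri(R['top'][1],R['scene'][1]))
c=np.array([(370,135),(408,218),(432,97),(472,187)])/4.2+[265,215]
P=onplane(S['top'],c,.025);print(np.round(P,3).tolist(),P.mean(0))
L,Rr=P[:2].mean(0),P[2:].mean(0); a=Rr-L;print('axis len',np.linalg.norm(a),'ang',np.degrees(np.arctan2(a[1],a[0])),'dia',np.linalg.norm(P[0]-P[1]),np.linalg.norm(P[2]-P[3]))
for i,j in((0,1),(2,3)):
    d=P[i]-P[j];print('flange ang',np.degrees(np.arctan2(d[1],d[0])))
# scene crop corners: top-left (432,165) bottom-left(425,278) top-right(512,172) bottom-right(500,280)
print('spool ctr tri',tri((L*0+c.mean(0)),np.array([466,222])/5+[245,230]))
```

```text
top (array([288.344, 270.296]), array([286.88695652, 271.11304348])) [ 10  24  14  24 230] ((16.647058486938477, 36.088233947753906), (22.79834747314453, 10.914102554321289), 75.96376037597656)
white [283.95402299 272.52873563]
scene (array([270.28431373, 258.47058824]), array([269.01086957, 258.03623188])) [  7   8  15  21 276] ((14.0, 18.0), (20.0, 14.0), 90.0)
white [264.171875 256.78125 ]
orange (array([0.48541229, 0.00419745, 0.02495995]), np.float64(0.0009071154390381457)) tin (array([0.48374759, 0.00698813, 0.02596582]), np.float64(0.0003838029526313592))
[[0.538, -0.133, 0.025], [0.496, -0.153, 0.025], [0.558, -0.164, 0.025], [0.512, -0.185, 0.025]] [ 0.5258723  -0.15864914  0.025     ]
axis len 0.036541444037672975 ang -60.22069431554132 dia 0.04618904375827382 0.04991945808924756
flange ang 25.365753864372245
flange ang 24.56321828603812Traceback (most recent call last):
  File "<stdin>", line 23, in <module>
ValueError: operands could not be broadcast together with shapes (3,) (2,)
```

Spool centre is about (0.527,-0.158) with its axis at -62°. Tin centre is about (0.484,0.007) with the lid facing -76°. Both heights and sizes are consistent with the description. I'll move to the near (+y) side of the spool, tool high and fingers shut.

{"api": "play_rows", "payload": {"targets": [[-0.9, -0.99, 0, 0], [-0.9, -0.99, 0, 0], [-0.9, -0.99, 0, 0], [-0.9, -0.99, 0, 0], [-0.9, -0.99, 0, 0], [-0.9, -0.99, 0, 0], [-0.9, -0.99, 0, 0], [-0.9, -0.99, 0, 0], [-0.9, -0.99, 0, 0], [-0.9, -0.99, 0, 0], [-0.9, -0.99, 0, 0], [-0.9, -0.99, 0, 0], [-0.9, -0.99, 0, 0], [-0.9, -0.99, 0, 0], [-0.9, -0.99, 0, 0], [-0.9, -0.99, 0, 0], [-0.9, -0.99, 0, 0], [-0.9, -0.99, 0, 0], [-0.83, -0.96, 0, 0], [0, 0, 0, 0]], "gripper": 1}}

```text
clock: 2.6
position: [0.505, -0.1183, 0.205]
eef_rot: [-0.621, -3.079, -0.0]
contact_force: [0.5, 0.8, -0.5]
width: 0.005
finger_force: 0.0
```

{"api": "play_rows", "payload": {"targets": [[0, 0, 0, 1], [0, 0, 0, 1], [0, 0, 0, 1], [0, 0, 0, 0.94], [0, 0, 0, 0], [0, 0, 0, 0]]}}

```text
clock: 3.35
position: [0.5047, -0.1159, 0.2053]
eef_rot: [-1.614, -2.695, -0.0]
contact_force: [0.3, -0.8, -0.1]
width: 0.002
finger_force: 0.0
```

Run:
```python
from h import *
from scipy.spatial.transform import Rotation as R
s=snap('wrist','w1'); snap('top','top1'); snap('scene','scene1');g=get_state(); print(g['clock'],g['position'],R.from_rotvec(g['eef_rot']).as_matrix().round(3),g['width'])
print(proj(s,[(.527,-.158,.054),(.527,-.158,0)]), g['position'])
```

```text
3.5 [ 0.50484268 -0.1163439   0.20544508] [[-0.47   0.882 -0.   ]
 [ 0.882  0.47   0.   ]
 [ 0.    -0.    -1.   ]] 0.00809755737673722
[[314.78047678 273.5514885 ]
 [314.81316525 257.75887224]] [ 0.50484268 -0.1163439   0.20544508]
```

View pics/w1.png

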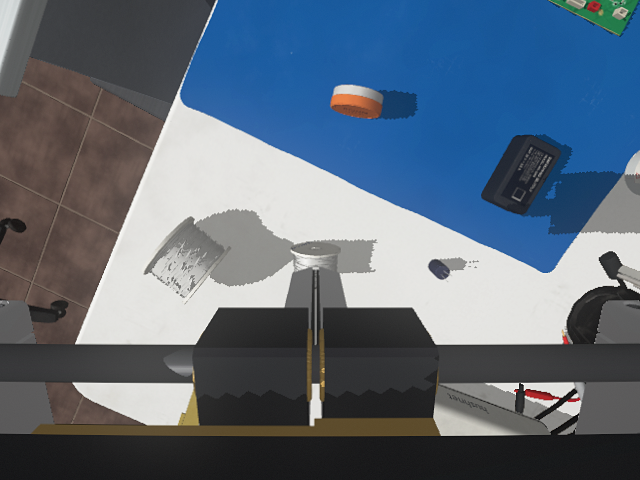

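The wrist view shows the target spool at (316,248), square to the tool's x axis and directly ahead. The tin is at (356,101). Next I'll descend and approach.

{"api": "play_rows", "payload": {"targets": [[0, 0, 0.9, 0], [0, 0, 0.9, 0], [0, 0, 0.9, 0], [0, 0, 0.9, 0], [0, 0, 0.9, 0], [0, 0, 0.85, 0], [0, 0, 0, 0], [0, 0, 0, 0], [-0.15, 0, 0, 0], [-0.15, 0, 0, 0], [-0.15, 0, 0, 0], [-0.15, 0, 0, 0], [0, 0, 0, 0]]}}

```text
clock: 5.12
position: [0.5135, -0.1328, 0.045]
eef_rot: [1.619, 2.692, 0.0]
contact_force: [-0.1, -0.7, -0.3]
width: 0.003
finger_force: 0.0
```

{"api": "play_rows", "payload": {"targets": [[-0.1, 0, 0, 0], [0, 0, 0, 0]]}}

```text
clock: 5.38
position: [0.5146, -0.1349, 0.0449]
eef_rot: [-1.618, -2.692, -0.0]
contact_force: [-0.8, 0.9, 0.0]
width: 0.005
finger_force: 0.7
```

{"api": "play_rows", "payload": {"targets": [[-0.1, 0, -0.04, 0], [-0.1, 0, -0.05, 0], [-0.1, 0, -0.05, 0], [-0.1, 0, -0.05, 0], [-0.1, 0, -0.05, 0]]}}

```text
clock: 6.0
position: [0.5221, -0.1488, 0.0523]
eef_rot: [1.618, 2.692, -0.0]
contact_force: [0.2, 0.6, 0.6]
width: 0.009
finger_force: 0.5
```

Run:
```python
from h import *
snap('scene','scene2'); s=snapshot('scene')['pixels'][200:350,240:440]; w=snap('wrist','w2')['pixels'][150:300,220:420]
cv2.imwrite('pics/c2.png',cv2.resize(np.hstack([s,w])[...,::-1],None,fx=2,fy=2,interpolation=cv2.INTER_CUBIC))
```

```text
(no output)
```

View pics/c2.png

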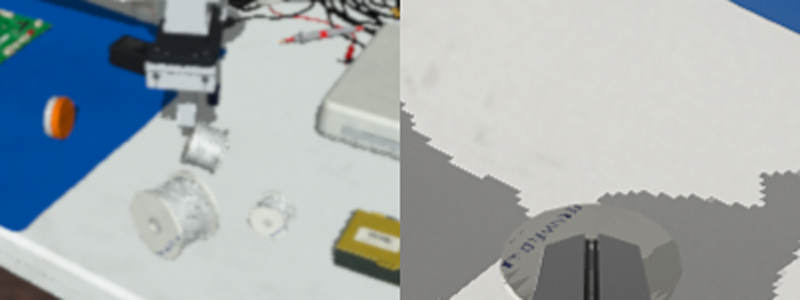

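The spool is tipping, leaning about 15-20°, with the finger on its near flange. I'll continue the arc.

{"api": "play_rows", "payload": {"targets": [[-0.1, 0, -0.03, 0], [-0.1, 0, -0.03, 0], [-0.1, 0, -0.03, 0], [-0.1, 0, -0.03, 0], [-0.1, 0, -0.03, 0], [-0.1, 0, -0.01, 0], [-0.1, 0, 0, 0], [-0.1, 0, 0, 0], [0, 0, 0, 0], [0, 0, 0, 0]]}}

```text
clock: 7.4
position: [0.533, -0.1695, 0.0569]
eef_rot: [-1.618, -2.692, -0.0]
contact_force: [0.2, -0.6, 0.6]
width: 0.007
finger_force: 0.0
```

Run:
```python
from h import *
s=snap('scene','scene3')['pixels'][200:350,240:440]; w=snap('wrist','w3')['pixels'][150:300,220:420]
cv2.imwrite('pics/c3.png',cv2.resize(np.hstack([s,w])[...,::-1],None,fx=2,fy=2,interpolation=cv2.INTER_CUBIC))
```

```text
(no output)
```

View pics/c3.png

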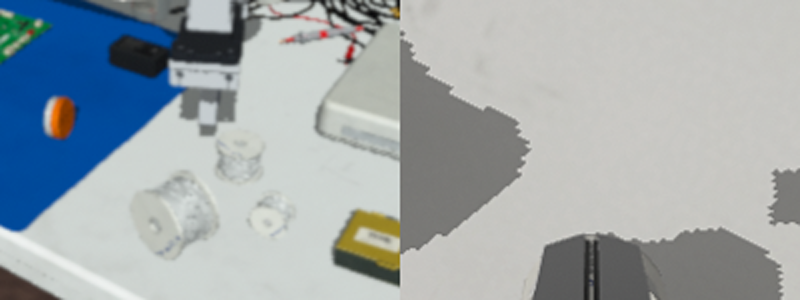

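The spool now stands on a flange in scene crop (240,155), with nothing else disturbed. Next is the tin: rise, move to its lid side and turn.

{"api": "play_rows", "payload": {"targets": [[0, 0, -0.7, 0], [0, 0, -0.7, 0], [0.8, 0.17, 0, 0.2], [0.8, 0.17, 0, 0], [0.8, 0.17, 0, 0], [0.8, 0.17, 0, 0], [0.75, 0.17, 0, 0], [0.7, 0.17, 0, 0], [0, 0, 0, 0.8], [0, 0, 0, 0], [0, 0, 0, 0]]}}

```text
clock: 8.88
position: [0.4985, -0.0306, 0.0988]
eef_rot: [-1.844, -2.543, 0.0]
contact_force: [-0.4, 0.9, -0.8]
width: 0.006
finger_force: 0.0
```

Run:
```python
from h import *
from scipy.spatial.transform import Rotation as R
s=snap('wrist','w4'); g=get_state(); M=R.from_rotvec(g['eef_rot']).as_matrix(); print(g['clock'],g['position'],M[:,0])
im=s['pixels'].astype(int); r,b=im[...,0],im[...,2]; org=(r>b+60).astype(np.uint8)
n,l,st,c=cv2.connectedComponentsWithStats(org); i=1+st[1:,4].argmax(); print(st[i],c[i])
pts=np.argwhere(l==i)[:,::-1]
# orange/white boundary: topmost orange pixel per column
xs=np.unique(pts[:,0]); top=np.array([(x,pts[pts[:,0]==x,1].min()) for x in xs]); print(top[::8].tolist())
# front view: extremes of lid disc left/right at mid height
P=onplane(s,[pts[pts[:,0].argmin()],pts[pts[:,0].argmax()]],.025); print(P, np.linalg.norm(P[0]-P[1]))
print(proj(s,[(.484,.007,.05),(.484,.007,.0)]))
S=snap('top','top4'); im=S['pixels'].astype(int)[235:300,270:310]; t=(im[...,0]>80)&(im[...,2]<200)
print(cv2.minAreaRect(np.argwhere(t)[:,::-1].astype(np.float32)))
```

```text
8.925 [ 0.49852273 -0.03082406  0.09886013] [-3.10204371e-01  9.50669891e-01  8.18204835e-05]
[279 196  68  15 886] [311.71896163 203.16591422]
[[279, 196], [287, 196], [295, 197], [303, 197], [311, 197], [319, 197], [327, 198], [335, 198], [343, 198]]
[[ 0.46190209 -0.00202453  0.025     ]
 [ 0.50819107  0.01158867  0.025     ]] 0.048249237376395505
[[311.76422662 197.95579138]
 [312.3588334  190.02561372]]
((19.5, 33.5), (61.0, 39.0), 90.0)
```

View pics/w4.png

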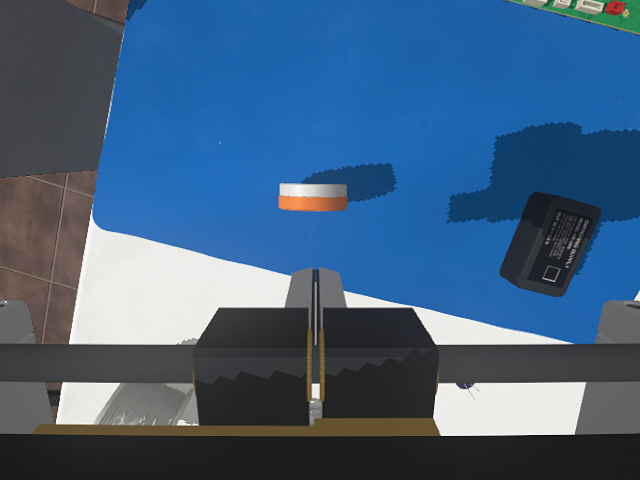

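The tin is at (313,197), square to the tool and centred, lid toward the fingers. I'll descend, approach, and push gently, moving slightly up.

{"api": "play_rows", "payload": {"targets": [[0, -0.07, 0.5, 0], [0, 0, 0.5, 0], [0, 0, 0.5, 0], [0, 0, 0.4, 0], [0, 0, 0, 0], [0, 0, 0, 0], [0.15, 0, 0, 0], [0.15, 0, 0, 0], [0.15, 0, 0, 0], [0.1, 0, 0, 0], [0.1, 0, 0, 0]]}}

```text
clock: 10.35
position: [0.4906, -0.0128, 0.042]
eef_rot: [1.847, 2.541, 0.0]
contact_force: [-0.7, 0.3, -0.2]
width: 0.004
finger_force: 0.0
```

{"api": "play_rows", "payload": {"targets": [[0.07, 0, 0, 0], [0.07, 0, 0, 0], [0.07, 0, -0.01, 0], [0.07, 0, -0.02, 0], [0.07, 0, -0.02, 0], [0.07, 0, -0.02, 0], [0.07, 0, -0.02, 0], [0.07, 0, -0.02, 0], [0.07, 0, -0.01, 0], [0.07, 0, -0.01, 0], [0.07, 0, 0, 0], [0.07, 0, 0, 0], [0.07, 0, 0, 0], [0, 0, 0, 0], [0, 0, 0, 0], [0, 0, 0, 0]]}}

```text
clock: 12.35
position: [0.4822, 0.0129, 0.0459]
eef_rot: [-1.847, -2.541, 0.0]
contact_force: [0.2, -0.7, 0.1]
width: 0.008
finger_force: 0.0
```

Run:
```python
from h import *
s=snap('scene','scene5')['pixels'][200:350,240:440]; w=snap('wrist','w5')['pixels'][150:300,220:420]
cv2.imwrite('pics/c5.png',cv2.resize(np.hstack([s,w])[...,::-1],None,fx=2,fy=2,interpolation=cv2.INTER_CUBIC))
print(get_state()['clock'])
```

```text
12.45
```

View pics/c5.png

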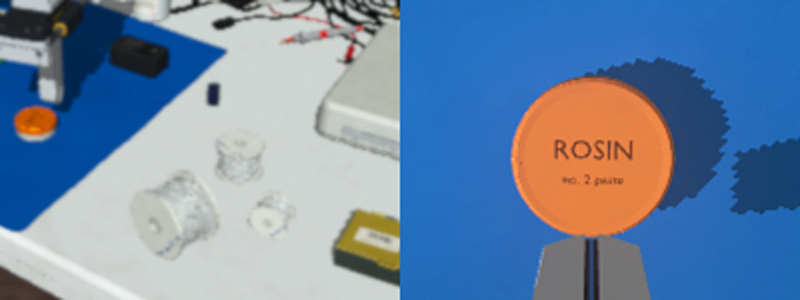

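The tin lies flat with its lid up (wrist crop, 593,157), the spool stands on a flange, and the capacitor, brick and tip case are unmoved. I'll retreat straight up and hand in.

{"api": "play_rows", "payload": {"targets": [[-0.3, 0, -0.5, 0], [0, 0, -0.9, 0], [0, 0, -0.9, 0], [0, 0, -0.9, 0], [0, 0, -0.9, 0], [0, 0, 0, 0], [0, 0, 0, 0], [0, 0, 0, 0], [0, 0, 0, 0]]}}

```text
clock: 13.58
position: [0.4844, 0.0044, 0.1678]
eef_rot: [-1.846, -2.54, 0.001]
contact_force: [-0.5, -1.1, -0.5]
width: 0.004
finger_force: 0.0
```

Run:
```python
from h import *
g=get_state(); print(g['clock'],g['position'],np.abs(g['qvel']).max())
print(close_job())
```

```text
13.575 [0.48437887 0.00443127 0.16782224] 0.004100129871121943
the job is handed in; nothing more can be done
None
```

I tipped the spool onto one of its flanges and the tin flat with its orange lid up, saw nothing else moved in the last pictures, and handed the job in at 13.6 s with the arm clear; no verdict was returned.

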